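Screw the lid onto a centrifuge bucket without cross-threading

ROBOT

A 6-joint arm with a two-finger parallel gripper is mounted at the origin on the work surface. World frame = base frame: x ahead of the robot, y to its left, z up, the work surface at z = 0. Lengths are in m, angles in rad, forces in N, time in s.
With the tool pointing down it reaches from about 0.25 to 0.775 m from the base axis. Payload 4 kg.
Tool frame: the origin (TCP) lies where the fingers leave the gripper's body, on its centre line; the fingertips stand 97 mm ahead of it and the grasp point (between the pads) lies 78 mm ahead of it; z points along the fingers, x is the direction in which the jaws open and shut, and the axes are right-handed (so a half turn about z gives the same grasp; the last joint's range is limited). The gripper opens to 94 mm and grips with 3 to 60 N. Pads are 16 mm wide; open, the fingers measure 119 mm over their backs; the gripper's body (75 mm by 177 mm) begins 78 mm behind the grasp point.
Start: joints at [1.086, 0.087, 1.371, -0, 1.684, -0.103], TCP at [0.205, 0.51, 0.303] pointing down, gripper open.
Joint ranges: [-3.1, 3.1], [-0.76, 2.03], [0.27, 2.55], [-1.08, 4.22], [0.17, 2.65], [-2.57, 2.57]. Speed limits (rad/s): [2.79, 2.79, 3.14, 3.14, 3.14, 3.14].

INTERFACE

Orientations are given as [roll, pitch, yaw] about the fixed x, y, z axes, in that order (R = Rz(yaw) Ry(pitch) Rx(roll)).
In Python, from bench import * gives the robot as it stands.
- The arm moves only by the tool jog_arm, never from a script. Its argument "moves" is a list of rows, each a list of 7 numbers: the turn, a rotation vector about the world's x, y, z in rad, then the shift along the world's x, y, z in mm, then the finger opening in mm, from 0 to 94. In form: [[rx, ry, rz, tx, ty, tz, fingers], ...]. A call has 1 to 12 rows; each row shifts and turns the commanded pose from where the row before left it; what a row does not reach is not made up. A row lasts 1/8 s, in which the tool goes at most 62.5 mm and 10.7 degrees, less where a joint would pass 70% of its speed; a pose out of reach is approached as far as the arm can. A call is refused whole if a number of a shift passes 62.5 or a number of a turn 0.188, either way. A call with a gripper value outside its range is refused whole. The fingers move at their own pace and stop on an object; the grip force is fixed at half the most. Time passes only in rows, so rows that do not move let the fingers close. It gives the time, the measured TCP pose, the force and the opening at its end, in the units of the state.
- get_obs(): the state, without advancing time (a new reading comes with each control period).
- snapshot(name): name is "scene" or "top" or "wrist"; returns the picture (384x512x3 uint8, red, green, blue); there is no depth.
- get_calibration(name): a dict with "camera_matrix" (3x3 intrinsics, pixels), "R" (3x3) and "t" (3): a world point X has camera coordinates R X + t. Camera axes: x right, y down, z forward; pixel columns grow to the right and rows downward; lengths in m; the calibration is good to about 2 mm. A picture is of the moment at which its call begins: read the wrist's pose just before it. get_calibration takes no time and is no camera call; for the wrist camera it gives the pose at the moment of the call.
- close_job(): hands the job in, once; it reports no verdict.
Trained networks look in the newest picture that a camera, given by its name, has taken for a name from the list of things; names that differ only in an ending like _2 or _b are one class to them, and where a whole thing is asked for, a point or a joint stands for the part that bears it (a point fixed in the world has none). Each returns a list of dicts, best first, with "conf" (0 to 1); they miss things now and then, are a little off and sometimes report something else, mostly with a low value. They report only what shows in the picture. A call takes as long as a camera call. They do not tell look-alikes from the thing itself.
- look_for(label, camera): "bbox" ([left, top, right, bottom] in pixels, round what is visible of it).
The state is a dict: "time": time; "joint_positions": joint angles; "qvel": joint speeds; "joint_torque": joint torques, N m; "tool_pos": TCP position; "ee_rot": TCP orientation; "wrist_force": force on the tool from outside, world axes, zero at the start; "wrist_torque": the same for the moment, N m; "width": finger opening in m.
Only numpy, scipy, OpenCV 4.12 (cv2) and the standard library are available. Lean on these libraries where they do the work, as an engineer would, in place of code of your own. Each camera call takes 0.05 s, during which the arm holds its last target.

TASK

Close the loaded metal centrifuge bucket with the blue screw cap. Set the cap level on the bucket's mouth and, pressing lightly, turn it backward (anticlockwise from above) until you feel it drop into the start of the thread, then turn it forward (clockwise) until it is fully home against its stop, and let go; never force it, and leave the jar, the tub and the tip box alone.

Things in the scene. Friction and masses are not known exactly. Their poses are not given: they have to be found in the camera images.
- cap: Blue plastic screw cap, 70 to 110 g, 66 mm diameter, standing open end down on the table. Origin: centre of the skirt's lower edge, z up the axis. 35 mm high to the top of its plate, which carries the bar grip. Inside the skirt (59 mm bore), flush with its lower edge, are four lugs on the cap's +-x and +-y axes, each 6 mm wide, 3 mm tall, reaching in to 24.5 mm from the axis.
- cap_grip (a point): On the cap's axis, in its bar grip, 50 mm above the cap's origin. The bar is 50 mm long (along the cap's x), 18 mm thick (along its y) and spans 35 to 61 mm above the cap's origin.
- station: Grey block 150 x 130 x 30 mm, fixed to the table; holds the metal bucket (72 mm diameter) upright on a sprung rubber saucer. Origin: centre of its underside. The bucket does not sink until pressed with about 2 N (1 to 3 N), then 1 mm for each further 0.6 N, at most 10 mm, then is rigid. Twisted, it gives springily, 2.5 N m per rad up to 0.3 rad, and comes back.
- mouth (a point): On the bucket's axis (z up), level with the ledges of its thread, 136 mm above the table; rides with the bucket. Clockwise from above each quarter turn has an open slot (24 degrees; a lug needs 14), a ledge (58) and a post (8) 2.5 mm higher than the ledge and reaching to the bottom. The angle at which the slots lie differs each time, is not this point's yaw, and must be felt.
- boss_top (a point): Top centre of the bucket's centring boss, 18 mm above the mouth point, 46 mm diameter, coned to 38 mm over its top 10 mm. It enters the cap between the lugs with 1.5 mm to spare all round. Four tubes show in its top. The thread reaches out to 27.5 mm from the axis.
- thread_start (a point): Where the cap's origin lies once its lugs have dropped through the slots: 7.5 mm below the mouth point. On the ledges the cap's origin is level with the mouth point and clockwise is blocked by the posts; on the posts it is 2.5 mm higher. At most 90 degrees anticlockwise leads to the drop; once dropped, the posts block further anticlockwise turning.
- home (a point): Where the cap's origin lies when screwed home, 11.5 mm below the mouth point. From the slots the groove runs clockwise under the ledges, sinking 4 mm, and ends at the posts: about 58 to 69 degrees clockwise of the drop the lugs meet the posts and the cap stops. The last 8 degrees are level.
- jar: Sample jar with an orange lid, 64 mm diameter, 75 mm tall, a bystander. Origin: centre of its underside.
- tub: White tub with a white lid, 68 mm diameter, 78 mm tall, a bystander. Origin: centre of its underside.
- tipbox: Yellow box of pipette tips with a clear lid, 120 x 80 x 57 mm, a bystander. Origin: centre of its underside.
Mind the look-alikes: they are no part of the job. There is more than one size of the cap; the one meant has the size given above.

How it is judged:
On the way:
1. the cap's lugs have dropped into the start of the thread, cap level and on the axis (z of cap in the frame of mouth below -0.006 m and horizontal distance between cap and mouth below 0.003 m and angle between cap's own z axis and vertical below 0.1 rad), for 0.1 s.
At the end, for the whole second after the job is handed in: the cap is screwed home: its lower edge at least 10.6 mm below the thread's ledge level (11.5 mm is full depth), on the bucket's axis within 2.5 mm, level within 0.05 rad, released and at rest (z of cap in the frame of mouth below -0.0106 m and horizontal distance between cap and mouth below 0.0025 m and angle between cap's own z axis and vertical below 0.05 rad and linear speed of cap below 0.01 m/s and contact force between cap and the fingers below 0.1 N); the robot touches nothing.
It fails at once if the cap was forced: more than 22 N between the cap and the bucket (contact force between cap and station above 22 N).
It fails at once if a bystander was moved more than 15 mm (distance of any of jar, tub, tipbox from where it was at the start of the episode above 0.015 m).
It also fails if it takes over 69 s, if anything falls off the work surface, if the arm or the gripper's body presses on something with over 40 N, if the wrist force passes 120 N, or if a joint passes its speed limit or range.

## Working session

There is one attempt and no reset: what is moved stays moved. The work goes in short steps, Python scripts to look and compute and a tool call to move; the robot and the scene stay as the last step left them, time stands still between calls to the robot, and variables do not carry over. Pictures are saved under pics/ and viewed, and the job is handed in when it is done.

Besides the shell and the picture viewer there is one more tool, called after "Emit:" by a JSON object that holds its "op" and its "data", one argument or row to a line. jog_arm: Moves the arm, as the interface text tells. Its arguments: {"type":"object","properties":{"moves":{"type":"array","items":{"type":"array","items":{"type":"number"}}}},"required":["moves"]}

```bash
mkdir -p pics; python3 - <<'E'
from bench import *
import cv2
o=get_obs();print(o)
for n in ["scene","top"]:
    im=snapshot(n);cv2.imwrite(f"pics/{n}0.png",im[:,:,::-1])
    for l in ["cap","station","jar","tub","tipbox"]:
        print(n,l,[(d['bbox'],round(d['conf'],2)) for d in look_for(l,n)])
    c=get_calibration(n);print(c)
E
```

```text
{'time': 0.0, 'joint_positions': array([ 1.08589346e+00,  8.79254804e-02,  1.37225149e+00, -3.34730724e-05,
        1.68360740e+00, -1.03093815e-01]), 'qvel': array([ 0.00085704,  0.00033348,  0.00093933, -0.00030953, -0.00022373,
        0.00025551]), 'joint_torque': array([-4.86513163e-04, -3.40193224e+01, -3.02423286e+01,  7.16740661e-02,
        3.29971220e-02, -1.80380493e-04]), 'tool_pos': array([0.20477731, 0.5100853 , 0.30152149]), 'ee_rot': array([-3.14140019e+00,  2.18350191e-03,  1.18898375e+00]), 'wrist_force': array([-0.17916469, -0.02712481,  0.18328982]), 'wrist_torque': array([-0.02020743, -0.02423796, -0.03439206]), 'width': 0.09406447140975892}
scene cap [([317.7, 259.6, 363.5, 309.3], 0.96), ([218.3, 185.7, 253.4, 231.1], 0.91), ([270.5, 233.1, 306.0, 267.9], 0.9)]
scene station [([175.8, 98.8, 238.5, 175.2], 0.62)]
scene jar [([292.4, 156.5, 317.7, 191.8], 0.98)]
scene tub [([346.2, 196.2, 384.9, 239.7], 0.75)]
scene tipbox [([151.8, 216.6, 217.0, 284.7], 0.96)]
{'camera_matrix': array([[433.19612702,   0.        , 256.13311477],
       [  0.        , 433.19612702
[... 300 characters left out ...]
57.8, 204.6], 0.98), ([252.2, 174.3, 296.8, 215.7], 0.69), ([343.8, 234.4, 397.6, 279.6], 0.63), ([181.0, 169.1, 216.9, 203.4], 0.6)]
top station [([324.6, 209.3, 402.7, 297.6], 0.8)]
top jar [([218.3, 256.2, 252.8, 292.9], 0.79)]
top tub [([125.7, 243.8, 166.1, 281.9], 0.58)]
top tipbox [([267.4, 91.7, 307.2, 152.9], 0.71)]
{'camera_matrix': array([[398.93528606,   0.        , 255.11827413],
       [  0.        , 398.93528606, 183.04758519],
       [  0.        ,   0.        ,   1.        ]]), 'R': array([[ 0.02754115, -0.9995943 ,  0.00726039],
       [-0.99707514, -0.0279883 , -0.07111841],
       [ 0.07129276, -0.00528047, -0.99744146]]), 't': array([0.03090472, 0.640732  , 0.80346947])}
```

```bash
python3 - <<'E'
import cv2
for n in ["scene","top"]:
    im=cv2.imread(f"pics/{n}0.png")
    cv2.imwrite(f"pics/{n}0b.png",cv2.resize(im[70:330,100:420] if n=="scene" else im[80:310,90:420],None,fx=2.4,fy=2.4,interpolation=cv2.INTER_CUBIC))
E
```

```text
(no output)
```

View pics/scene0b.png

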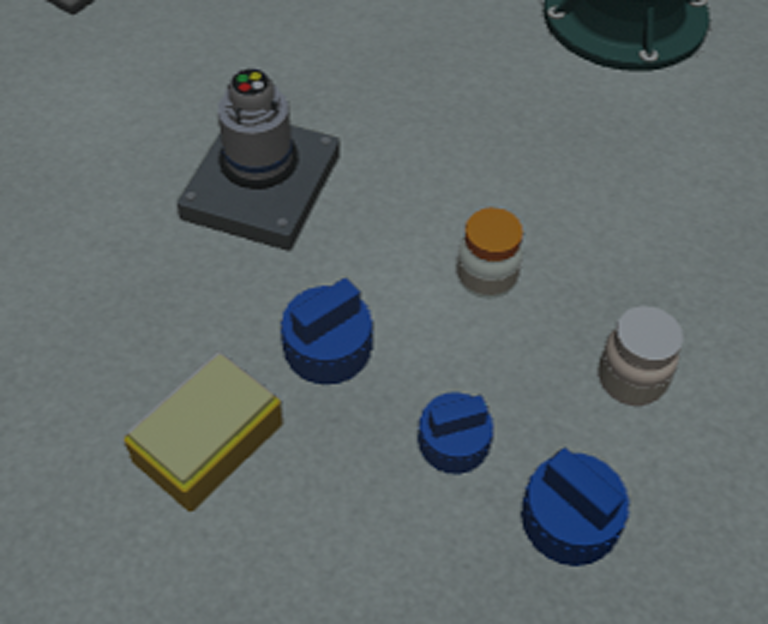

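View pics/top0b.png

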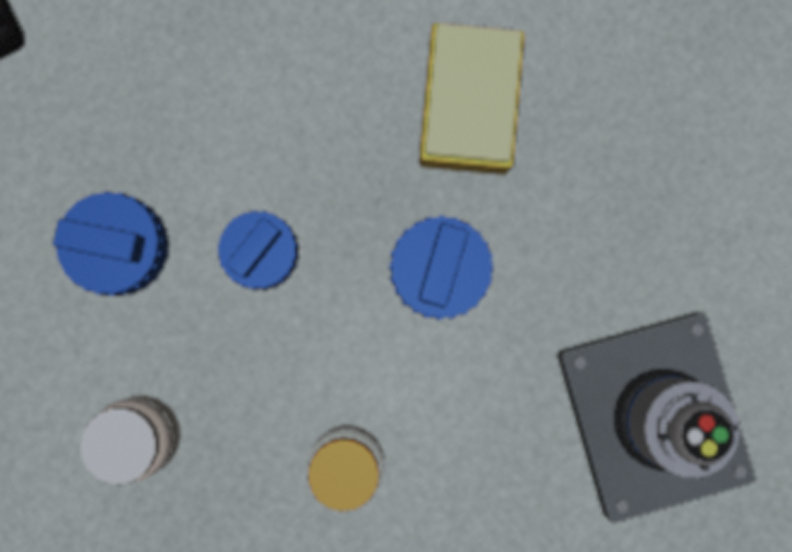

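Candidates for the cap in the top picture: left (136,182), small middle (199,186) and (274,195). I'll fit their sizes next.

```bash
cat > h.py <<'E'
from bench import *
import numpy as np, cv2
from scipy.optimize import minimize
def proj(c,P):
    q=np.asarray(P)@c['R'].T+c['t']; q=q@c['camera_matrix'].T; return q[:,:2]/q[:,2:]
def ray(c,uv,z):
    d=c['R'].T@np.linalg.inv(c['camera_matrix'])@np.array([uv[0],uv[1],1.]); o=-c['R'].T@c['t']
    return o+d*(z-o[2])/d[2]
def blue(im):
    im=im.astype(int); m=((im[:,:,2]-im[:,:,0]>40)).astype(np.uint8)
    return m
def hullmask(c,pts,S=4):
    m=np.zeros((384*S,512*S),np.uint8); p=proj(c,pts)
    cv2.fillConvexPoly(m,cv2.convexHull(((p+.5)*S).astype(np.int32)),1); return m
a=np.linspace(0,2*np.pi,60,endpoint=False)
def skirt(x,y,r,h,z0=0): return np.vstack([np.c_[x+r*np.cos(a),y+r*np.sin(a),0*a+z] for z in (z0,z0+h)])
def bar(x,y,s,yaw,z0=0):
    P=np.array([[sx*.025*s,sy*.009*s,z] for sx in(-1,1) for sy in(-1,1) for z in(.035*s,.061*s)])
    R=np.array([[np.cos(yaw),-np.sin(yaw),0],[np.sin(yaw),np.cos(yaw),0],[0,0,1]])
    return P@R.T+[x,y,z0]
def fit(cams,masks,x0):
    M=[cv2.resize(m,None,fx=4,fy=4,interpolation=cv2.INTER_LINEAR)for m in masks]
    def cost(p):
        x,y,r,yaw=p[0],p[1],p[2],p[3]; s=r/.033; t=0
        for c,m in zip(cams,M):
            q=hullmask(c,skirt(x,y,r,.035*s))|hullmask(c,bar(x,y,s,yaw)); t+=1-(q&m).sum()/(q|m).sum()
        return t/len(cams)
    s=np.array([x0]+[np.array(x0)+d for d in np.diag([.006,.006,.004,.3])])
    R=minimize(cost,x0,method='Nelder-Mead',options=dict(initial_simplex=s,xatol=1e-4,fatol=1e-4)); return R.x,R.fun
E
cat > a.py <<'E'
from h import *
ct,cs=get_calibration("top"),get_calibration("scene")
T=cv2.imread("pics/top0.png")[:,:,::-1];S=cv2.imread("pics/scene0.png")[:,:,::-1]
mt,ms=blue(T),blue(S)
def comp(m,uv):
    n,l=cv2.connectedComponents(cv2.morphologyEx(m,cv2.MORPH_CLOSE,np.ones((5,5)))); k=l[int(uv[1]),int(uv[0])]; return (l==k).astype(np.uint8)
for uv,y0 in [((136,182),1.4),((199,186),.8),((274,195),0)]:
    p=ray(ct,uv,.035); s=proj(cs,[p])[0]
    best=None
    for yy in (0,.8,1.6,2.4):
        r=fit([ct,cs],[comp(mt,uv),comp(ms,s)],[p[0],p[1],.03,yy])
        if best is None or r[1]<best[1]:best=r
    print(uv,s.round(),best[0].round(4),round(best[1],3))
for n,uv,z in [("jar",(233,277),.075),("tub",(139,265),.078),("box",(287,121),.057)]: print(n,ray(ct,uv,z).round(3))
E
python3 a.py
```

```text
(136, 182) [341. 278.] [ 0.6369  0.296   0.041  -0.3055] 0.527
(199, 186) [290. 243.] [ 0.6347  0.1681  0.0322 -0.5927] 0.143
(274, 195) [238. 204.] [0.6234 0.0113 0.0427 1.1556] 0.512
jar [0.455 0.086 0.075]
tub [0.473 0.265 0.078]
box [ 0.764 -0.012  0.057]
```

```bash
sed -i 's/>40)).astype/>22)\&(im[:,:,2]>1.4*im[:,:,0])).astype/' h.py; python3 a.py; python3 - <<'E'
from h import *
S=cv2.imread("pics/scene0.png");T=cv2.imread("pics/top0.png")
cv2.imwrite("pics/cand.png",np.hstack([cv2.resize(T[150:220,100:310],None,fx=2.6,fy=2.6,interpolation=3),cv2.resize(blue(T[:,:,::-1])[150:220,100:210,None].repeat(3,2)*255,None,fx=2.2,fy=2.6)])) 
E
```

```text
(136, 182) [341. 278.] [0.6365 0.292  0.0421 1.882 ] 0.056
(199, 186) [290. 243.] [ 0.6348  0.1673  0.0326 -0.6603] 0.058
(274, 195) [238. 204.] [ 0.6237  0.0101  0.0421 -0.2822] 0.044
jar [0.455 0.086 0.075]
tub [0.473 0.265 0.078]
box [ 0.764 -0.012  0.057]
```

View pics/cand.png

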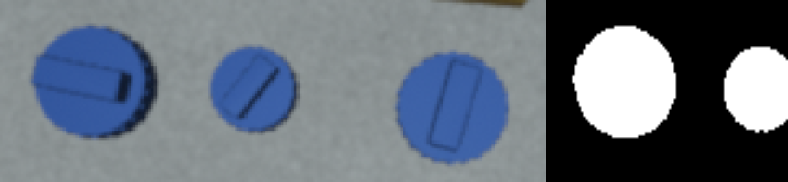

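The middle cap at (199,186) fits 65 mm, against 84 mm for the other two, so it's the one meant. Next I'll locate the mouth and check the wrist camera geometry.

```bash
python3 - <<'E'
from h import *
ct,cs=get_calibration("top"),get_calibration("scene")
def tri(cams,uvs):
    A=[];b=[]
    P=[c['camera_matrix']@np.c_[c['R'],c['t']] for c in cams]
    X=cv2.triangulatePoints(P[0],P[1],np.array(uvs[0],float),np.array(uvs[1],float)); return (X[:3]/X[3]).ravel()
print(tri([ct,cs],[(384.6,262),(204.6,104)]), ray(ct,(384.6,262),.154),ray(cs,(204.6,104),.154))
c=get_calibration("wrist");o=get_obs()
print(c['camera_matrix'][0],-c['R'].T@c['t']-o['tool_pos'],c['R'])
im=snapshot("wrist");cv2.imwrite("pics/w0.png",im[:,:,::-1])
E
```

```text
[ 0.50014202 -0.17838181  0.15082393] [ 0.50034159 -0.17707516  0.154     ] [ 0.50271374 -0.1761478   0.154     ]
[326.4556035   0.        251.3899727] [-0.06857673  0.02597795  0.0824329 ] [[ 3.73076824e-01  9.27800170e-01 -7.26114015e-04]
 [ 8.97813278e-01 -3.60821239e-01  2.52466537e-01]
 [ 2.33976499e-01 -9.48413286e-02 -9.67605354e-01]]
```

View pics/w0.png

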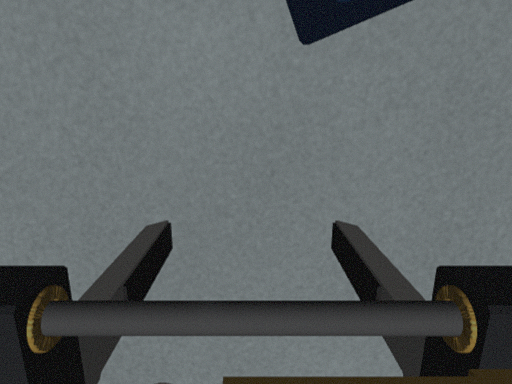

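Mouth axis is at about (0.501,-0.177). I'll move over the cap with the jaws across its bar and take a close look.

Emit:
{"op": "jog_arm", "data": {
  "moves": [
    [0, 0, -0.028, 43, -34.3, -2, 50],
    [0, 0, -0.028, 43, -34.3, -5, 50],
    [0, 0, -0.028, 43, -34.3, -5, 50],
    [0, 0, -0.028, 43, -34.3, -5, 50],
    [0, 0, -0.028, 43, -34.3, -5, 50],
    [0, 0, -0.028, 43, -34.3, -5, 50],
    [0, 0, -0.028, 43, -34.3, -5, 50],
    [0, 0, -0.028, 43, -34.3, -5, 50],
    [0, 0, -0.028, 43, -34.3, -5, 50],
    [0, 0, -0.028, 43, -34.3, -5, 50],
    [0, 0, 0, 0, 0, 0, 50],
    [0, 0, 0, 0, 0, 0, 50]
  ]
}}

```text
time: 2.15
tool_pos: [0.6346, 0.1677, 0.2555]
ee_rot: [-3.14, 0.0, 0.909]
wrist_force: [-0.8, 0.3, -0.2]
width: 0.0499
```

```bash
cat > w.py <<'E'
from h import *
import sys
o=get_obs();c=get_calibration("wrist");im=snapshot("wrist")
print(o['time'],o['tool_pos'],o['ee_rot'],o['joint_positions'].round(3),o['width'],o['wrist_force'].round(2))
np.savez("w.npz",K=c['camera_matrix'],R=c['R'],t=c['t'],im=im,pos=o['tool_pos'],rot=o['ee_rot'])
cv2.imwrite(sys.argv[1],im[:,:,::-1])
E
python3 w.py pics/w1.png
```

```text
2.15 [0.63463218 0.1676751  0.25547263] [-3.14043350e+00  7.71671366e-05  9.09027445e-01] [ 1.720e-01  3.380e-01  1.167e+00  1.000e-03  1.638e+00 -7.370e-01] 0.049899422086850866 [-0.82  0.27 -0.17]
```

View pics/w1.png

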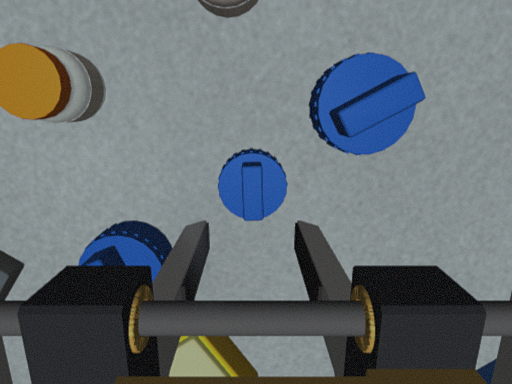

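The cap sits at (252,185), with its bar aligned between the jaws. I'll refine the fit from this view.

```bash
cat > f.py <<'E'
from h import *
d=np.load("w.npz");c=dict(camera_matrix=d['K'],R=d['R'],t=d['t'])
im=d['im'];m=blue(im);n,l=cv2.connectedComponents(cv2.morphologyEx(m,cv2.MORPH_CLOSE,np.ones((3,3))));m=(l==l[185,252]).astype(np.uint8)
for y0 in(-.66,):
    x,f=fit([c],[m],[.635,.167,.033,y0]);print(x.round(4),f)
v=im.copy()
for z in (.035,):
  p=proj(c,skirt(x[0],x[1],x[2],.035));cv2.polylines(v,[p[60:].astype(int)],True,(255,0,0))
p=proj(c,bar(x[0],x[1],x[2]/.033,x[3]))
for k in p: cv2.circle(v,tuple(int(t) for t in k.round()),1,(255,255,0))
cv2.imwrite("pics/f1.png",cv2.resize(v[130:240,190:320,::-1],None,fx=5,fy=5,interpolation=3))
E
python3 f.py
```

```text
[ 0.6349  0.1661  0.0326 -0.6497] 0.024659877668931407
```

View pics/f1.png

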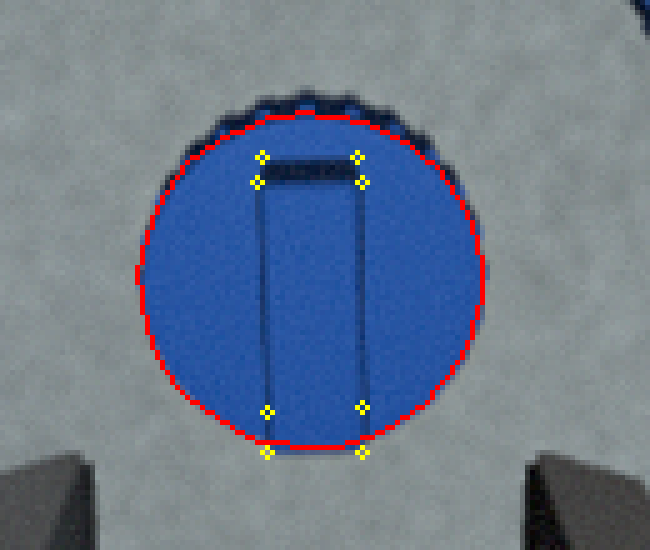

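Emit:
{"op": "jog_arm", "data": {
  "moves": [
    [0, 0, 0.007, 0.4, -1.4, -30, 50],
    [0, 0, 0, 0, 0, -30, 50],
    [0, 0, 0, 0, 0, -30, 50],
    [0, 0, 0, 0, 0, -20, 50],
    [0, 0, 0, 0, 0, -8, 50],
    [0, 0, 0, 0, 0, 0, 50],
    [0, 0, 0, 0, 0, 0, 50]
  ]
}}

```text
time: 3.08
tool_pos: [0.636, 0.1662, 0.1394]
ee_rot: [3.14, -0.002, 0.916]
wrist_force: [0.0, 0.4, -0.7]
width: 0.0504
```

Emit:
{"op": "jog_arm", "data": {
  "moves": [
    [0, 0, 0, -0.6, 0, -4, 50],
    [0, 0, 0, 0, 0, 0, 50]
  ]
}}

```text
time: 3.32
tool_pos: [0.6347, 0.1659, 0.1338]
ee_rot: [3.142, -0.0, 0.916]
wrist_force: [0.3, 0.0, -0.0]
width: 0.0499
```

```bash
python3 w.py pics/w2.png
```

```text
3.325 [0.63472105 0.16591465 0.13375369] [ 3.14159110e+00 -1.43769302e-04  9.15877598e-01] [ 0.169  0.403  1.327  0.     1.412 -0.747] 0.04988199271213743 [ 0.29  0.02 -0.03]
```

View pics/w2.png

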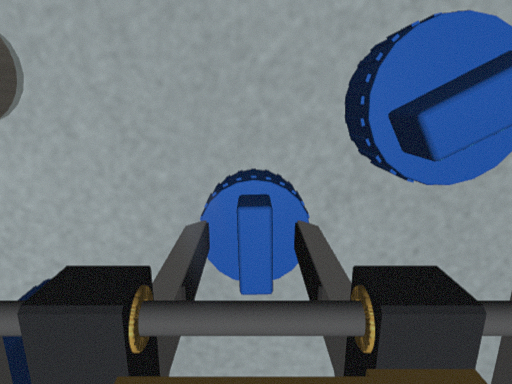

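Bar is centred between the fingers (255 against 252.5). Closing now.

Emit:
{"op": "jog_arm", "data": {
  "moves": [
    [0, 0, 0, 0, 0, 0, 0],
    [0, 0, 0, 0, 0, 0, 0],
    [0, 0, 0, 0, 0, 0, 0],
    [0, 0, 0, 0, 0, 0, 0],
    [0, 0, 0, 0, 0, 0, 0]
  ]
}}

```text
time: 4.0
tool_pos: [0.6349, 0.1661, 0.1338]
ee_rot: [3.141, -0.0, 0.916]
wrist_force: [0.2, 1.1, -0.2]
width: 0.0181
```

Emit:
{"op": "jog_arm", "data": {
  "moves": [
    [0, 0, 0, 0, 0, 20, 0],
    [0, 0, 0, 0, 0, 40, 0],
    [0, 0, 0, 0, 0, 40, 0],
    [0, 0, -0.11, -17, -20, 15, 0],
    [0, 0, -0.12, -17, -32, 15, 0],
    [0, 0, -0.12, -17, -32, 15, 0],
    [0, 0, -0.12, -17, -32, 15, 0],
    [0, 0, -0.12, -17, -32, 15, 0],
    [0, 0, -0.12, -17, -32, 11, 0],
    [0, 0, -0.12, -17, -32, 10, 0],
    [0, 0, -0.086, -16, -29, 0, 0],
    [0, 0, 0, 0, 0, 0, 0]
  ]
}}

```text
time: 5.5
tool_pos: [0.4989, -0.0764, 0.3315]
ee_rot: [3.141, -0.002, -0.003]
wrist_force: [-0.2, 0.4, -1.4]
width: 0.0179
```

```bash
python3 w.py pics/w3.png
```

```text
5.5 [ 0.49888223 -0.07637831  0.33152021] [ 3.14073884e+00 -2.27512329e-03 -2.90903033e-03] [-0.264 -0.019  1.424 -0.     1.735 -0.261] 0.017887806817327424 [-0.17  0.4  -1.4 ]
```

View pics/w3.png

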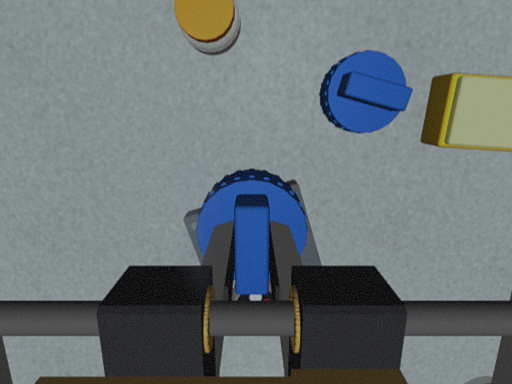

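The camera looks back from the other side, so the bucket is hidden behind the gripper. I'll pass over it (43 mm clearance) and look back.

Emit:
{"op": "jog_arm", "data": {
  "moves": [
    [0, 0, 0, 0, -50, 0, 0],
    [0, 0, 0, 0, -50, 0, 0],
    [0, 0, 0, 0, -50, 0, 0],
    [0, 0, 0, 0, -50, 0, 0],
    [0, 0, 0, 0, 0, 0, 0],
    [0, 0, 0, 0, 0, 0, 0]
  ]
}}

```text
time: 6.3
tool_pos: [0.5003, -0.2739, 0.3296]
ee_rot: [-3.14, -0.0, 0.002]
wrist_force: [-0.3, 0.1, -2.1]
width: 0.0176
```

```bash
python3 w.py pics/w4.png; python3 -c "
import cv2;im=cv2.imread('pics/w4.png');cv2.imwrite('pics/w4b.png',cv2.resize(im[0:300,150:360],None,fx=2,fy=2,interpolation=3))"
```

```text
6.3 [ 0.50033206 -0.27390401  0.32963485] [-3.14027746e+00 -3.98996549e-05  1.57618030e-03] [-6.010e-01  1.300e-01  1.271e+00  1.000e-03  1.741e+00 -6.020e-01] 0.017623615534869345 [-0.27  0.15 -2.11]
```

View pics/w4b.png

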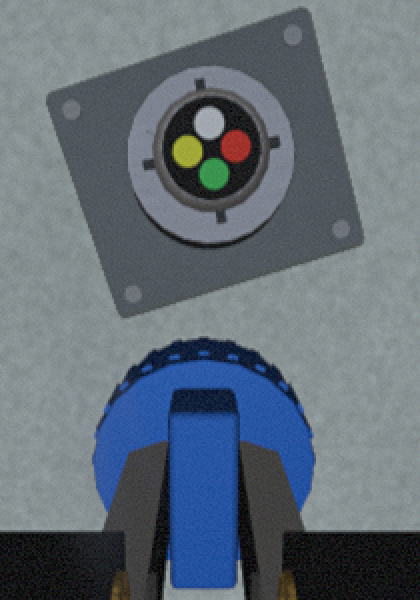

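Bucket, boss and four dark thread marks are visible. Now I'll compute the bucket axis and the held cap's pose.

```bash
cat > g.py <<'E'
from h import *
d=np.load("w.npz");c=dict(camera_matrix=d['K'],R=d['R'],t=d['t']);im=d['im']
print(d['pos'])
# marks -> positions at ledge level
mk=np.array([(200,86),(274,142),(222,215),(149,164)])/2+[150,0]
for z in (.136,.1385):
    P=np.array([ray(c,u,z) for u in mk]);ce=P.mean(0);print(z,ce.round(4),(np.hypot(*(P-ce)[:,:2].T)*1000).round(1),np.degrees(np.arctan2(*(P-ce)[:,1::-1].T)).round(1))
# boss top disc: dark pixels + saturated tubes inside
hsv=cv2.cvtColor(im,cv2.COLOR_RGB2HSV);g=im.max(2).astype(int)
roi=np.zeros(g.shape,np.uint8);cv2.circle(roi,(255,76),22,1,-1)
dark=((g<45)&(roi>0)).astype(np.uint8)
k,l,st,cn=cv2.connectedComponentsWithStats(dark);b=1+np.argmax(st[1:,4]);pts=cv2.convexHull(np.argwhere(l==b)[:,::-1].astype(np.int32))
e=cv2.fitEllipse(pts);print(e,ray(c,e[0],.154).round(4))
D=ray(c,e[0],.154); print('size mm',e[1][0]/326.5*(c['R']@D+c['t'])[2]*1000)
# rim by radial gradient
gr=cv2.GaussianBlur(cv2.cvtColor(im,cv2.COLOR_RGB2GRAY).astype(np.float32),(0,0),1)
E=[]
for th in np.linspace(0,2*np.pi,72,endpoint=False):
    r=np.arange(34,50,.25);u=(255.5+r*np.cos(th)).astype(np.float32);v=(77+r*np.sin(th)).astype(np.float32)
    s=cv2.remap(gr,u[None],v[None],1)[0];dd=np.gradient(s);i=dd.argmin()
    if dd[i]<-2.0:E.append((u[i],v[i]))
E=np.array(E);e2=cv2.fitEllipseAMS(E);print(len(E),e2)
for z in (.13,.136,.14): 
    X=ray(c,e2[0],z);print(z,X.round(4),sum(e2[1])/4/326.5*(c['R']@X+c['t'])[2]*1000)
# held cap
m=blue(im);k,l=cv2.connectedComponents(m);m=(l==l[200,255]).astype(np.uint8)
v=im.copy()
cv2.ellipse(v,e,(0,255,0));cv2.ellipse(v,e2,(255,0,0))
# plate visible edge: try model at tool
R0=d['pos']
for dx,dy in [(0,0)]:
    p=proj(c,skirt(R0[0]+dx,R0[1]+dy,.033,.035,R0[2]-.1338));cv2.polylines(v,[p[60:].astype(int)],True,(255,0,0));cv2.polylines(v,[p[:60].astype(int)],True,(255,255,0))
    p=proj(c,bar(R0[0],R0[1],1,np.pi/2,R0[2]-.1338))
    for k in p: cv2.circle(v,tuple(int(t) for t in k.round()),1,(255,255,0))
cv2.imwrite("pics/g1.png",cv2.resize(v[20:300,170:340,::-1],None,fx=3,fy=2.1*1,interpolation=3))
cv2.imwrite("pics/g1.png",cv2.resize(v[20:215,180:330,::-1],None,fx=3,fy=3,interpolation=3))
E
python3 g.py
```

```text
[ 0.50033206 -0.27390401  0.32963485]
0.136 [ 0.5028 -0.1784  0.136 ] [25.  25.3 24.6 25.4] [ 100.4    9.1  -79.5 -170. ]
0.1385 [ 0.5028 -0.1787  0.1385] [24.8 25.1 24.4 25.2] [ 100.4    9.1  -79.5 -170. ]
((254.9987030029297, 75.99966430664062), (43.84480285644531, 43.85353469848633), 131.74851989746094) [ 0.5021 -0.1798  0.154 ]
size mm 32.79601004635288
72 ((254.92047119140625, 76.66026306152344), (83.26586151123047, 88.23006439208984), 1.3086049556732178)
0.13 [ 0.5023 -0.1782  0.13  ] 35.067959086714474
0.136 [ 0.5023 -0.1787  0.136 ] 34.32229001057071
0.14 [ 0.5022 -0.1791  0.14  ] 33.825177293141536
```

View pics/g1.png

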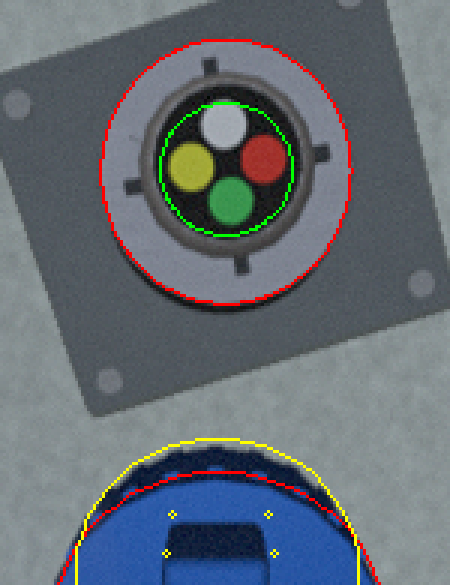

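```bash
cat > k.py <<'E'
from h import *
from scipy.optimize import least_squares
def run(imf,pos,yaw,K,R,t,name,zc):
    c=dict(camera_matrix=K,R=R,t=t);im=cv2.imread(imf)
    cv2.imwrite("pics/%s.png"%name,cv2.resize(im[160:300,190:320],None,fx=5,fy=4,interpolation=3))
d=np.load("w.npz")
run("pics/w4.png",0,0,d['K'],d['R'],d['t'],"k4",0)
run("pics/w2.png",0,0,d['K'],d['R'],d['t'],"k2",0)
E
python3 k.py
```

```text
(no output)
```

View pics/k4.png

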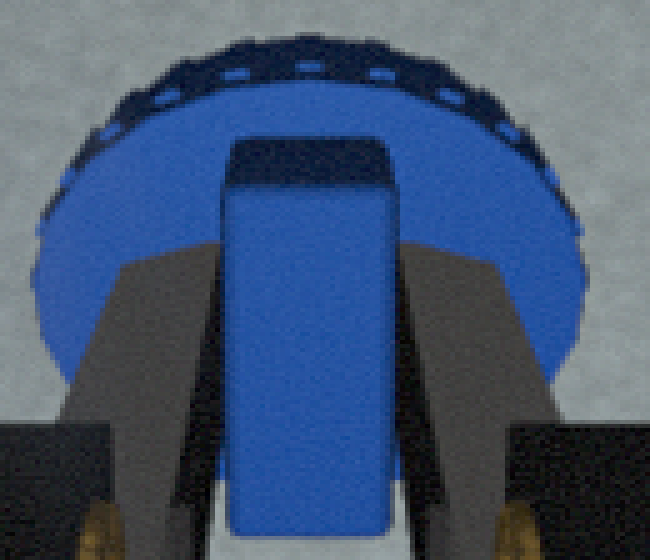

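View pics/k2.png

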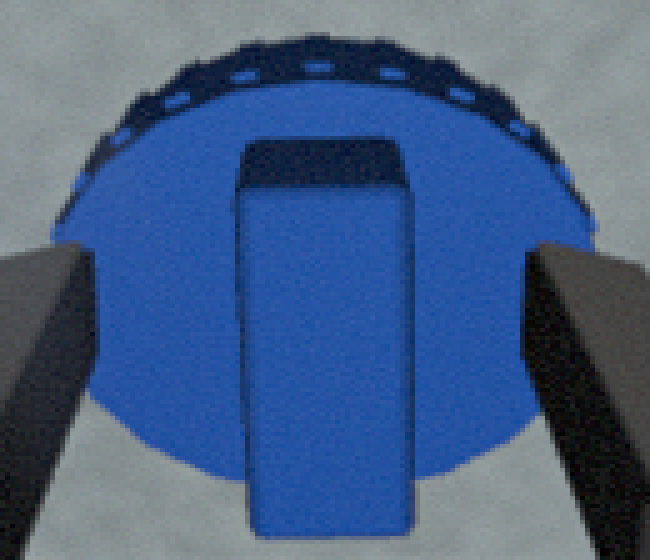

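```bash
python3 - <<'E'
from h import *
from scipy.optimize import least_squares
d=np.load("w.npz");c=dict(camera_matrix=d['K'],R=d['R'],t=d['t']);p0=d['pos']
F=np.array([(222,185),(398,185),(228,535),(392,535),(231,140),(389,140)],float)
uv=F/[5,4]+[190,160]-.4
M=np.array([(-.009,.025,.061),(.009,.025,.061),(-.009,-.025,.061),(.009,-.025,.061),(-.009,.025,.035),(.009,.025,.035)])
# image right = ? use sign
if (c['R'][0]@[1,0,0])<0: M[:,0]*=-1
def f(q,full=True):
    Rz=cv2.Rodrigues(np.array([0,0,q[3]]))[0]
    return (proj(c,M@Rz.T+q[:3])-uv).ravel()
z0=p0[2]-.1338
s=least_squares(f,[p0[0],p0[1],z0,0]);print("free",s.x-[*p0,0]+[0,0,.1338,0],s.fun.round(2))
g=lambda q:f([q[0],q[1],z0,q[2]]);s=least_squares(g,[p0[0],p0[1],0]);print("zfix",s.x-[p0[0],p0[1],0],s.fun.round(2))
E
```

```text
free [-0.00072281 -0.00285986 -0.00491563  0.00096607] [ 0.09  0.83 -0.04  0.82  0.09 -0.01 -0.09 -0.01  0.53 -0.94 -0.58 -0.94]
zfix [-0.00072987 -0.00095449  0.00096896] [-0.48  0.08  0.52  0.08 -0.4   1.9   0.4   1.89  0.1  -1.95 -0.15 -1.95]
```

Cap hasn't slipped along its bar, so the TCP target is about (0.503,-0.1776). The dark marks may be posts, so I'll start about 0.4 rad clockwise and feel for the drop going anticlockwise.

Emit:
{"op": "jog_arm", "data": {
  "moves": [
    [0, 0, -0.1, 0.5, 16, 0, 0],
    [0, 0, -0.1, 0.5, 24, 0, 0],
    [0, 0, -0.1, 0.5, 24, 0, 0],
    [0, 0, -0.1, 0.5, 20, 0, 0],
    [0, 0, 0, 0.5, 12.3, -10, 0],
    [0, 0, 0, 0, 0, -15, 0],
    [0, 0, 0, 0, 0, -8, 0],
    [0, 0, 0, 0, 0, 0, 0],
    [0, 0, 0, 0, 0, 0, 0]
  ]
}}

```text
time: 7.48
tool_pos: [0.5023, -0.1793, 0.2968]
ee_rot: [3.142, -0.0, -0.401]
wrist_force: [0.0, -1.1, -1.0]
width: 0.0179
```

```bash
cat > s.py <<'E'
from h import *
o=get_obs();print(o['time'],o['tool_pos'].round(4),o['ee_rot'].round(3),o['wrist_force'].round(2),o['wrist_torque'].round(3))
im=snapshot("scene");tp=snapshot("top")
cv2.imwrite("pics/s1.png",np.hstack([cv2.resize(im[70:200,140:270,::-1],(400,400),interpolation=3),cv2.resize(tp[190:320,300:430,::-1],(400,400),interpolation=3)]))
E
python3 s.py
```

```text
7.475 [ 0.5023 -0.1793  0.2968] [ 3.142 -0.    -0.401] [ 0.02 -1.06 -1.03] [-0.1    0.117  0.066]
```

View pics/s1.png

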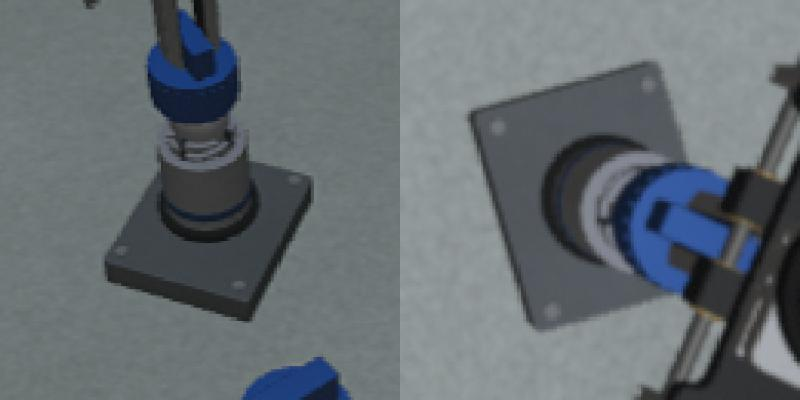

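Emit:
{"op": "jog_arm", "data": {
  "moves": [
    [0, 0, 0, 0.5, 1.0, -5, 0],
    [0, 0, 0, 0, 0, 0, 0],
    [0, 0, 0, 0, 0, 0, 0]
  ]
}}

```text
time: 7.95
tool_pos: [0.5027, -0.1777, 0.2917]
ee_rot: [3.142, -0.0, -0.4]
wrist_force: [0.6, -0.3, -1.7]
width: 0.0181
```

Emit:
{"op": "jog_arm", "data": {
  "moves": [
    [0, 0, 0, 0, 0, -3, 0],
    [0, 0, 0, 0, 0, -3, 0],
    [0, 0, 0, 0, 0, 0, 0]
  ]
}}

```text
time: 8.32
tool_pos: [0.5026, -0.1776, 0.2852]
ee_rot: [-3.142, 0.001, -0.4]
wrist_force: [-0.6, 0.4, -1.0]
width: 0.0176
```

Emit:
{"op": "jog_arm", "data": {
  "moves": [
    [0, 0, 0, 0, 0, -2, 0],
    [0, 0, 0, 0, 0, -2, 0],
    [0, 0, 0, 0, 0, -1, 0],
    [0, 0, 0, 0, 0, 0, 0]
  ]
}}

```text
time: 8.82
tool_pos: [0.5027, -0.1777, 0.2806]
ee_rot: [3.142, 0.0, -0.4]
wrist_force: [-0.6, 0.2, -1.1]
width: 0.018
```

Emit:
{"op": "jog_arm", "data": {
  "moves": [
    [0, 0, 0, 0, 0, -2, 0],
    [0, 0, 0, 0, 0, -1, 0],
    [0, 0, 0, 0, 0, 0, 0]
  ]
}}

```text
time: 9.2
tool_pos: [0.5027, -0.1777, 0.2775]
ee_rot: [-3.142, 0.0, -0.4]
wrist_force: [1.0, 0.3, -1.4]
width: 0.0177
```

Emit:
{"op": "jog_arm", "data": {
  "moves": [
    [0, 0, 0, 0, 0, -2, 0],
    [0, 0, 0, 0, 0, -1, 0],
    [0, 0, 0, 0, 0, 0, 0]
  ]
}}

```text
time: 9.57
tool_pos: [0.5027, -0.1777, 0.2745]
ee_rot: [3.142, 0.0, -0.4]
wrist_force: [-0.7, -0.0, -2.0]
width: 0.0178
```

No side force at 0.1407, so the boss has entered the cap freely. Going down to the ledges.

Emit:
{"op": "jog_arm", "data": {
  "moves": [
    [0, 0, 0, 0, 0, -1.5, 0],
    [0, 0, 0, 0, 0, -1.5, 0],
    [0, 0, 0, 0, 0, 0, 0]
  ]
}}

```text
time: 9.95
tool_pos: [0.5027, -0.1777, 0.2715]
ee_rot: [-3.142, 0.0, -0.4]
wrist_force: [0.8, -0.5, -0.7]
width: 0.0178
```

Emit:
{"op": "jog_arm", "data": {
  "moves": [
    [0, 0, 0, 0, 0, -1, 0],
    [0, 0, 0, 0, 0, -1, 0],
    [0, 0, 0, 0, 0, 0, 0]
  ]
}}

```text
time: 10.32
tool_pos: [0.5027, -0.1777, 0.2697]
ee_rot: [3.142, -0.0, -0.4]
wrist_force: [0.2, 0.4, -1.2]
width: 0.0178
```

Emit:
{"op": "jog_arm", "data": {
  "moves": [
    [0, 0, 0, 0, 0, -1, 0],
    [0, 0, 0, 0, 0, -0.5, 0],
    [0, 0, 0, 0, 0, 0, 0]
  ]
}}

```text
time: 10.7
tool_pos: [0.5028, -0.1777, 0.2686]
ee_rot: [-3.142, -0.001, -0.4]
wrist_force: [-0.7, 0.7, 1.5]
width: 0.0177
```

Contact at TCP z≈0.2692. I'll press about 3 mm into the spring and turn anticlockwise.

Emit:
{"op": "jog_arm", "data": {
  "moves": [
    [0, 0, 0, 0, 0, -1, 0],
    [0, 0, 0, 0, 0, -1, 0],
    [0, 0, 0, 0, 0, 0, 0]
  ]
}}

```text
time: 11.08
tool_pos: [0.5028, -0.1777, 0.2664]
ee_rot: [3.142, -0.001, -0.4]
wrist_force: [0.0, 0.0, 2.9]
width: 0.018
```

Emit:
{"op": "jog_arm", "data": {
  "moves": [
    [0, 0, 0.04, 0, 0, 0, 0],
    [0, 0, 0.04, 0, 0, 0, 0],
    [0, 0, 0, 0, 0, 0, 0]
  ]
}}

```text
time: 11.45
tool_pos: [0.5029, -0.1778, 0.2665]
ee_rot: [3.141, -0.001, -0.321]
wrist_force: [0.1, 0.5, 2.6]
width: 0.0178
```

Emit:
{"op": "jog_arm", "data": {
  "moves": [
    [0, 0, 0.04, 0, 0, 0, 0],
    [0, 0, 0.04, 0, 0, 0, 0],
    [0, 0, 0, 0, 0, 0, 0]
  ]
}}

```text
time: 11.82
tool_pos: [0.503, -0.1779, 0.2665]
ee_rot: [3.141, -0.001, -0.241]
wrist_force: [0.5, 0.4, 2.7]
width: 0.0176
```

Emit:
{"op": "jog_arm", "data": {
  "moves": [
    [0, 0, 0.03, 0, 0, 0, 0],
    [0, 0, 0.03, 0, 0, 0, 0],
    [0, 0, 0, 0, 0, 0, 0]
  ]
}}

```text
time: 12.2
tool_pos: [0.5028, -0.178, 0.2663]
ee_rot: [3.141, -0.001, -0.18]
wrist_force: [0.9, -0.7, 2.8]
width: 0.0175
```

Emit:
{"op": "jog_arm", "data": {
  "moves": [
    [0, 0, 0.03, 0, 0, 0, 0],
    [0, 0, 0.03, 0, 0, 0, 0],
    [0, 0, 0, 0, 0, 0, 0]
  ]
}}

```text
time: 12.58
tool_pos: [0.5023, -0.1774, 0.2651]
ee_rot: [-3.141, 0.002, -0.12]
wrist_force: [0.1, -0.3, -1.0]
width: 0.0175
```

Emit:
{"op": "jog_arm", "data": {
  "moves": [
    [0, 0, 0.03, 0, 0, 0, 0],
    [0, 0, 0.03, 0, 0, 0, 0],
    [0, 0, 0, 0, 0, 0, 0]
  ]
}}

```text
time: 12.95
tool_pos: [0.5027, -0.1777, 0.2662]
ee_rot: [-3.142, 0.0, -0.06]
wrist_force: [0.5, 0.7, -1.5]
width: 0.0179
```

Force vanished between yaw -0.18 and -0.12: that's the drop. Following it down.

Emit:
{"op": "jog_arm", "data": {
  "moves": [
    [0, 0, 0, 0, 0, -1.5, 0],
    [0, 0, 0, 0, 0, -1, 0],
    [0, 0, 0, 0, 0, 0, 0]
  ]
}}

```text
time: 13.32
tool_pos: [0.5027, -0.1777, 0.2635]
ee_rot: [-3.141, 0.0, -0.06]
wrist_force: [0.5, -0.0, -0.7]
width: 0.0178
```

Emit:
{"op": "jog_arm", "data": {
  "moves": [
    [0, 0, 0, 0, 0, -1, 0],
    [0, 0, 0, 0, 0, -1, 0],
    [0, 0, 0, 0, 0, 0, 0]
  ]
}}

```text
time: 13.7
tool_pos: [0.5028, -0.1777, 0.2621]
ee_rot: [3.141, -0.001, -0.06]
wrist_force: [-0.7, -0.4, 1.0]
width: 0.0179
```

Emit:
{"op": "jog_arm", "data": {
  "moves": [
    [0, 0, 0, 0, 0, -1, 0],
    [0, 0, 0, 0, 0, 0, 0]
  ]
}}

```text
time: 13.95
tool_pos: [0.5028, -0.1777, 0.261]
ee_rot: [3.141, -0.001, -0.06]
wrist_force: [-1.4, -0.0, 2.4]
width: 0.0175
```

Floor contact at TCP z≈0.262, 7.3 mm below the ledge contact, so the lugs are in. Now clockwise, following the 4 mm sink.

Emit:
{"op": "jog_arm", "data": {
  "moves": [
    [0, 0, -0.06, 0, 0, 0, 0],
    [0, 0, -0.06, 0, 0, -0.2, 0],
    [0, 0, -0.06, 0, 0, -0.3, 0],
    [0, 0, 0, 0, 0, 0, 0]
  ]
}}

```text
time: 14.45
tool_pos: [0.503, -0.1778, 0.2606]
ee_rot: [3.141, -0.001, -0.239]
wrist_force: [-0.6, -0.0, 1.8]
width: 0.0177
```

Emit:
{"op": "jog_arm", "data": {
  "moves": [
    [0, 0, -0.06, 0, 0, -0.3, 0],
    [0, 0, -0.06, 0, 0, -0.3, 0],
    [0, 0, -0.06, 0, 0, -0.3, 0],
    [0, 0, 0, 0, 0, 0, 0]
  ]
}}

```text
time: 14.95
tool_pos: [0.5029, -0.1778, 0.2597]
ee_rot: [3.141, -0.001, -0.418]
wrist_force: [-0.4, -0.5, 2.0]
width: 0.018
```

```bash
python3 -c "
from bench import *
for i in range(1):
    o=get_obs();print(o['wrist_torque'].round(3),o['wrist_force'].round(2),o['ee_rot'].round(4))"
```

```text
[-0.093  0.135  0.054] [-0.4  -0.54  2.04] [ 3.1415e+00 -1.1000e-03 -4.1840e-01]
```

Steady light push, no torque. Continuing.

Emit:
{"op": "jog_arm", "data": {
  "moves": [
    [0, 0, -0.06, 0, 0, -0.3, 0],
    [0, 0, -0.06, 0, 0, -0.3, 0],
    [0, 0, -0.06, 0, 0, -0.3, 0],
    [0, 0, 0, 0, 0, 0, 0]
  ]
}}

```text
time: 15.45
tool_pos: [0.5027, -0.1781, 0.2587]
ee_rot: [3.141, -0.001, -0.598]
wrist_force: [0.0, -1.1, 3.5]
width: 0.0181
```

Emit:
{"op": "jog_arm", "data": {
  "moves": [
    [0, 0, -0.06, 0, 0, -0.3, 0],
    [0, 0, -0.06, 0, 0, -0.3, 0],
    [0, 0, -0.06, 0, 0, -0.3, 0],
    [0, 0, 0, 0, 0, 0, 0]
  ]
}}

```text
time: 15.95
tool_pos: [0.5028, -0.1779, 0.2577]
ee_rot: [3.142, -0.001, -0.778]
wrist_force: [0.3, -0.7, 3.9]
width: 0.0178
```

Emit:
{"op": "jog_arm", "data": {
  "moves": [
    [0, 0, -0.06, 0, 0, -0.3, 0],
    [0, 0, -0.06, 0, 0, -0.3, 0],
    [0, 0, -0.06, 0, 0, -0.3, 0],
    [0, 0, 0, 0, 0, 0, 0]
  ]
}}

```text
time: 16.45
tool_pos: [0.5029, -0.1777, 0.2567]
ee_rot: [-3.141, -0.001, -0.958]
wrist_force: [0.3, -1.0, 3.5]
width: 0.0177
```

```bash
python3 -c "
from bench import *
for i in range(1):
    o=get_obs();print(o['wrist_torque'].round(3),o['wrist_force'].round(2),o['ee_rot'].round(4))"
```

```text
[-0.241  0.044 -0.001] [ 0.28 -1.03  3.5 ] [-3.1412e+00 -5.0000e-04 -9.5760e-01]
```

Emit:
{"op": "jog_arm", "data": {
  "moves": [
    [0, 0, -0.05, 0, 0, -0.2, 0],
    [0, 0, -0.05, 0, 0, 0, 0],
    [0, 0, 0, 0, 0, 0, 0]
  ]
}}

```text
time: 16.82
tool_pos: [0.5028, -0.1776, 0.2564]
ee_rot: [-3.141, 0.0, -1.058]
wrist_force: [0.4, 0.2, 2.9]
width: 0.0176
```

```bash
python3 -c "
from bench import *
o=get_obs();print(o['wrist_torque'].round(3),o['wrist_force'].round(2),o['ee_rot'].round(4))"
```

```text
[-0.113  0.025  0.094] [0.38 0.23 2.85] [-3.1413e+00  1.0000e-04 -1.0576e+00]
```

Emit:
{"op": "jog_arm", "data": {
  "moves": [
    [0, 0, -0.05, 0, 0, 0, 0],
    [0, 0, -0.05, 0, 0, 0, 0],
    [0, 0, 0, 0, 0, 0, 0]
  ]
}}

```text
time: 17.2
tool_pos: [0.5027, -0.1775, 0.2563]
ee_rot: [-3.142, 0.0, -1.158]
wrist_force: [-0.8, 1.1, 2.7]
width: 0.0181
```

```bash
python3 -c "
from bench import *
o=get_obs();print(o['wrist_torque'].round(3),o['wrist_force'].round(2),o['ee_rot'].round(4))"
```

```text
[0.077 0.142 0.129] [-0.8   1.06  2.73] [-3.1415e+00  4.0000e-04 -1.1577e+00]
```

Emit:
{"op": "jog_arm", "data": {
  "moves": [
    [0, 0, -0.04, 0, 0, 0, 0],
    [0, 0, -0.04, 0, 0, 0, 0],
    [0, 0, 0, 0, 0, 0, 0]
  ]
}}

```text
time: 17.58
tool_pos: [0.5027, -0.1775, 0.2563]
ee_rot: [3.142, 0.0, -1.238]
wrist_force: [-0.3, 0.2, 2.3]
width: 0.0175
```

```bash
python3 -c "
from bench import *
o=get_obs();print(o['wrist_torque'].round(3),o['wrist_force'].round(2),o['ee_rot'].round(4))"
```

```text
[0.075 0.07  0.078] [-0.28  0.16  2.34] [ 3.1416e+00  5.0000e-04 -1.2377e+00]
```

Emit:
{"op": "jog_arm", "data": {
  "moves": [
    [0, 0, -0.04, 0, 0, 0, 0],
    [0, 0, -0.02, 0, 0, 0, 0],
    [0, 0, 0, 0, 0, 0, 0]
  ]
}}

```text
time: 17.95
tool_pos: [0.5027, -0.1775, 0.2564]
ee_rot: [-3.142, 0.0, -1.299]
wrist_force: [1.3, 0.6, 2.4]
width: 0.0174
```

```bash
python3 -c "
from bench import *
o=get_obs();print(o['wrist_torque'].round(3),o['wrist_force'].round(2),o['ee_rot'].round(4))"
```

```text
[0.139 0.167 0.23 ] [1.35 0.65 2.42] [-3.1415e+00  4.0000e-04 -1.2986e+00]
```

Emit:
{"op": "jog_arm", "data": {
  "moves": [
    [0, 0, -0.04, 0, 0, 0, 0],
    [0, 0, -0.02, 0, 0, 0, 0],
    [0, 0, 0, 0, 0, 0, 0]
  ]
}}

```text
time: 18.32
tool_pos: [0.5027, -0.1775, 0.2564]
ee_rot: [-3.142, 0.0, -1.359]
wrist_force: [-0.3, 0.3, 1.8]
width: 0.0179
```

```bash
python3 -c "
from bench import *
o=get_obs();print(o['wrist_torque'].round(3),o['wrist_force'].round(2),o['ee_rot'].round(4))"
```

```text
[0.308 0.161 0.315] [-0.29  0.3   1.79] [-3.1416e+00  3.0000e-04 -1.3590e+00]
```

The stop is felt: torque climbs from 0.1 to 0.32 N m, and depth matches home. I'll relax the wind-up and release.

Emit:
{"op": "jog_arm", "data": {
  "moves": [
    [0, 0, 0.05, 0, 0, 0, 0],
    [0, 0, 0.05, 0, 0, 0.5, 0],
    [0, 0, 0, 0, 0, 0.5, 0],
    [0, 0, 0, 0, 0, 0, 24],
    [0, 0, 0, 0, 0, 0, 34],
    [0, 0, 0, 0, 0, 0, 44],
    [0, 0, 0, 0, 0, 0, 44]
  ]
}}

```text
time: 19.2
tool_pos: [0.5027, -0.1778, 0.2572]
ee_rot: [3.141, 0.0, -1.26]
wrist_force: [-0.6, -0.4, -0.4]
width: 0.0436
```

Emit:
{"op": "jog_arm", "data": {
  "moves": [
    [0, 0, 0, 0, 0, 10, 44],
    [0, 0, 0, 0, 0, 20, 44],
    [0, 0, 0, 0, 0, 30, 44],
    [0, 0, 0, 0, 0, 30, 44],
    [0, 0, 0, 0, 0, 20, 44],
    [0, 0, 0, 0, 0, 0, 44],
    [0, 0, 0, 0, 0, 0, 44]
  ]
}}

```text
time: 20.08
tool_pos: [0.5026, -0.1776, 0.3667]
ee_rot: [3.141, 0.001, -1.26]
wrist_force: [-0.2, -0.4, -0.6]
width: 0.044
```

```bash
python3 w.py pics/w5.png; python3 s.py
```

```text
20.075 [ 0.50257786 -0.1776215   0.36671269] [ 3.14079766e+00  6.11380730e-04 -1.25999053e+00] [-0.446  0.046  1.288 -0.     1.808  0.814] 0.04401687299908247 [-0.16 -0.43 -0.64]
20.125 [ 0.5025 -0.1776  0.3662] [ 3.14e+00  1.00e-03 -1.26e+00] [ 0.84  0.58 -0.21] [-0.047  0.13   0.062]
```

View pics/w5.png

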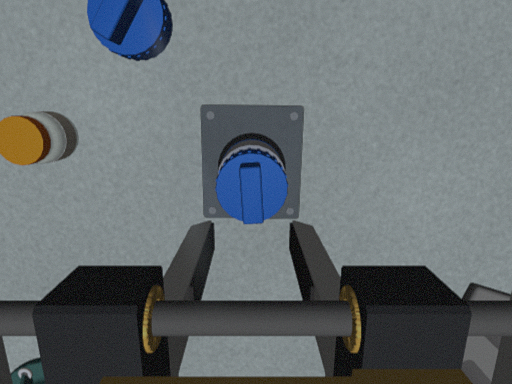

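View pics/s1.png

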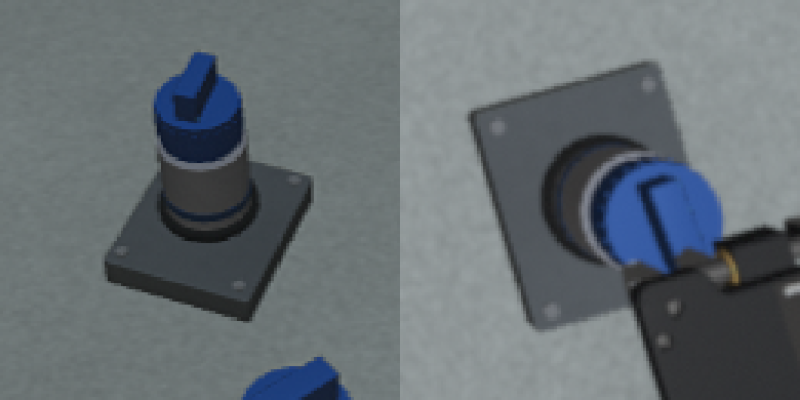

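```bash
python3 - <<'E'
from h import *
d=np.load("w.npz");cw=dict(camera_matrix=d['K'],R=d['R'],t=d['t']);cs=get_calibration("scene")
S=snapshot("scene")
def comp(im,uv):
    m=cv2.morphologyEx(blue(im),cv2.MORPH_CLOSE,np.ones((3,3)));n,l=cv2.connectedComponents(m);return (l==l[uv[1],uv[0]]).astype(np.uint8)
u=proj(cs,[[.5027,-.1777,.16]])[0].astype(int)
L=[(cw,comp(d['im'],(252,190))),(cs,comp(S,u))]
for sel in (L,L[:1],L[1:]):
    M=[cv2.resize(m,None,fx=4,fy=4) for _,m in sel]
    def cost(p):
        t=0
        for (c,_),m in zip(sel,M):
            q=hullmask(c,skirt(p[0],p[1],.033,.035,p[2]))|hullmask(c,bar(p[0],p[1],1,p[3],p[2]));t+=1-(q&m).sum()/(q|m).sum()
        return t/len(sel)
    x0=np.array([.5027,-.1777,.127,.31])
    R=minimize(cost,x0,method='Nelder-Mead',options=dict(initial_simplex=np.vstack([x0]+[x0+k for k in np.diag([.004,.004,.004,.1])]),xatol=1e-4,fatol=1e-4));print(R.x.round(4),R.fun)
E
```

```text
[ 0.5027 -0.1786  0.1247  0.3423] 0.045925703225889125
[ 0.5021 -0.1786  0.1231  0.3919] 0.027078232482219855
[ 0.5034 -0.1785  0.1245  0.4064] 0.05681552490063124
```

Camera fit puts the cap's lower edge at z=0.1247 (home is 0.1245), level and on the axis. Handing in.

```bash
python3 -c "
from bench import *
print(close_job(), get_obs()['time'])"
```

```text
the job is handed in; nothing more can be done
the job is handed in; nothing more can be done
```

The blue cap is screwed home on the bucket and released. I handed the job in at about 20 s on the robot's clock; no verdict was given.

- **Choosing the cap:** I took the middle one of the three. It measured about 65 mm across, against about 84 mm for the other two.
- **Placing and the drop:** I set the cap level on the mouth and pressed to about 4 N net. Turning anticlockwise from a yaw of -0.40 rad, I felt it drop between yaw -0.18 and -0.12. The lugs then met the floor about 7 mm lower, where 7.5 mm was expected.
- **Screwing home:** I turned clockwise and followed the sink with a net push of about 5 N or less. The twist torque rose to about 0.3 N m at the stop. I then eased the twist, opened the fingers and lifted 110 mm clear.

**Last checks:**
- **Position:** a fit to the wrist and scene pictures together put the cap's lower edge at z = 0.1247 m, where home is 0.1245 m. The wrist picture alone gave 0.1231 m.
- **Axis:** the cap was within about 1 mm of the bucket's axis, and it looked level in the pictures.
- **Cap angle:** it agreed with the stop at about -1.2 rad, though the fits varied by about 0.06 rad.
- **Bystanders:** the arm passed well above the jar, tub and tip box. I did not measure their positions again at the end.
- **Disagreements:** the cameras' estimates of the bucket axis differed by 2 to 3 mm, within their calibration error. The cap still went over the boss without side force.
- **Failed measurement:** one fit to the boss's dark top was cut off by my own search window, so I discarded it.

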